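# Find the tin that rattles and hold it out

## Robot

A 7-joint arm with a two-finger parallel gripper is mounted at the origin on the work surface. World frame = base frame: x ahead of the robot, y to its left, z up, the work surface at z = 0. Lengths are in m, angles in rad, forces in N, time in s.
With the tool pointing down it reaches from about 0.35 to 0.9 m from the base axis. Payload 19.9 kg.
Tool frame: the origin (TCP) lies between the finger pads; the fingertips stand 19 mm ahead of it and the grasp point (between the pads) is the TCP; z points along the fingers, y is the line along which they close (so a half turn about z gives the same grasp; the last joint's range is limited). The gripper opens to 85 mm and grips with 20 to 120 N. Pads are 22 mm wide; open, the fingers measure 114 mm over their backs; the gripper's body (76 mm by 85 mm) begins 54 mm behind the grasp point. The pads swing forward as they close: fully open they stand 13 mm farther back than shut.
Start: joints at [1.101, 0.417, -0.01, 1.614, 0.005, 1.111, -0.053], TCP at [0.259, -0.569, 0.25] pointing down, gripper open.
Joint ranges: [-2.81, 2.81], [-0.39, 2.02], [-1.27, 1.25], [0.06, 2.57], [-1.19, 4.33], [0.19, 2], [-2.82, 2.82]. Speed limits (rad/s): [1.89, 1.89, 2.39, 2.39, 3.01, 3.01, 3.01].

## Interface

Orientations are given as a rotation vector (axis times angle).
In Python, from cell import bot, viewer, job_done gives the robot as it stands.
- The arm moves only by the tool jog_arm, never from a script. Its argument "steps" is a list of rows, each a list of 5 numbers: the opening, from -1 (shut) to 1 (fully open), so that 0 is half open, then the shift along the tool's x, y, z in cm, then the turn about the tool's z in rad. A call has 1 to 12 rows; each row shifts and turns the commanded pose from where the row before left it, along the tool's axes as they then stand; what a row does not reach is not made up. A row lasts 1/8 s, in which the tool goes at most 62.5 mm and 10.7 degrees, less where a joint would pass 70% of its speed; a pose out of reach is approached as far as the arm can. A call is refused whole if a number of a shift passes 6.25 or a number of a turn 0.188, either way. A call with a gripper value outside its range is refused whole. The fingers move at their own pace and stop on an object; "force" is the grip in N (left out, the last holds). Time passes only in rows, so rows that do not move let the fingers close. It gives the time, the measured TCP pose, the force, the opening and the grip force at its end, in the units of the state.
- bot.observe(): the state, without advancing time (a new reading comes with each control period).
- viewer.read_camera(name): name is "scene" or "top" or "wrist"; returns a dict with "pixels" (420x560x3 uint8, red, green, blue), "vfov" (degrees; the focal length in pixels is half the picture's height over the tangent of half this angle, whatever the lens; pixels are square), "cx", "cy" (the principal point, pixels), "xyz" and "rotation" of the camera in the world. Camera axes: x right, y down, z forward; pixel columns grow to the right and rows downward; lengths in m; the calibration is good to about 2 mm. A picture is of the moment at which its call begins. There is no depth.
- job_done(): hands the job in; it is judged then, once.
The state is a dict: "t": time; "qpos": joint angles; "dq": joint speeds; "joint_efforts": joint torques, N m; "position": TCP position; "ee_rot": TCP orientation; "contact_force": force on the tool from outside, world axes, zero at the start; "torque": the same for the moment, N m; "finger_gap": finger opening in m; "gripper_force": force on a finger pad.
Only numpy, scipy, OpenCV 4.12 (cv2) and the standard library are available. Lean on these libraries where they do the work, as an engineer would, in place of code of your own. Each camera call takes 0.05 s, during which the arm holds its last target. There are 200 camera calls.

## Task

The ball knob missing from the clamp lever in the tray is loose inside one of the three identical sealed tins; the other two are packed tight and stay silent. Pick the tins up one at a time and shake them in the air until you find the one that rattles, standing any silent one back where it stood; then hold the rattling tin out level over the middle of the tray, roughly 20 cm above the bench, for the turner across the bench to take, and finish while still holding it there. Bring no other tin to the tray, drop none, and leave the bowl, the gouge and the polish bottle as they are.

Things in the scene. Friction and masses are not known exactly. Their poses are not given: they have to be found in the camera images.
- tin_left_center (a point): left (+y) of three identical sealed oblong tins of bare metal, standing lid up in a row: each 100 mm long (its x), 62 mm wide (its y), 48 mm high, x axis at most 0.8 rad from the world's. The point is the tin's centre, 24 mm above its underside. Grasp across the width from above; 30 to 50 N holds it well. Tins weigh 0.12 to 0.45 kg without the ball, so weight does not tell which has it
- tin_middle_center (a point): the middle tin, like tin_left; centre. One of the three, each as likely, holds a loose 32 mm steel ball of 0.135 kg (ball_knob in the rules, pose not given) with 60 mm of free run lengthwise and 22 mm crosswise; it rolls almost freely. In a level tin moved by less than that run it may stay behind unheard
- tin_right_center (a point): the right (-y) tin, like tin_left; centre. If the ball is in the tin in hand, tipping the tin lengthwise from 0.18 rad one way to 0.18 rad the other within half a second makes it run and strike the end wall 0 to 0.2 s after the tip is done: a short knock, 3 to 8 N in wrist force (noise 1.5), and a jump of 1 N m or more between readings, summed over the joint torques (silent tin: under 0.1)
- tray_mid (a point): low open wooden tray, 170 mm (its x) by 240 mm (its y), 30 mm high, fixed on the bench beyond the tins; two lathe clamp levers lie in it, at most 40 mm above the bench, one with its ball knob, one with a bare end. The point is the tray's middle at rim height, 30 mm above the bench
- gouge_mid (a point): bystander: a turning gouge 400 mm long with a wooden handle, lying along x (handle towards the robot's side) on the left; the point is its middle, 16 mm above the bench
- bowl: bystander: a dark turned wooden bowl, 130 mm across and 50 mm high, on the right; origin at the centre of its underside
- polish: bystander: a brown glass bottle of polish, 54 mm across and 120 mm high, standing beyond the tins on the left; origin at the centre of its underside
Not all that is in view belongs to the job. Leave any turquoise or yellow look-alike of the part that bears tin_middle_center alone.

How it is judged:
On the way:
1. the tin with the loose ball has been lifted clear of the bench and shaken so that the ball runs about in it (((distance between ball_knob_center and tin_left_center below 0.06 m and height (world z) of tin_left_center above 0.07 m and angular speed of ball_knob above 8 rad/s) or (distance between ball_knob_center and tin_middle_center below 0.06 m and height (world z) of tin_middle_center above 0.07 m and angular speed of ball_knob above 8 rad/s) or (distance between ball_knob_center and tin_right_center below 0.06 m and height (world z) of tin_right_center above 0.07 m and angular speed of ball_knob above 8 rad/s))).
At the end, for the whole second after the job is handed in: the tin that holds the loose ball (ball_knob) hangs still in the fingers, level within 0.25 rad, its centre within 70 mm of the tray's middle seen from above and 120 to 300 mm above the bench; the other two stand upright and still on the bench within 50 mm of where they stood (((distance between ball_knob_center and tin_left_center below 0.06 m and horizontal distance between tin_left_center and tray_mid below 0.07 m and height (world z) of tin_left_center between 0.12 and 0.3 m and angle between tin_left_center's own z axis and vertical below 0.25 rad and linear speed of tin_left below 0.05 m/s and contact force between tin_left and the fingers above 1 N and distance of each of tin_middle_center, tin_right_center from where it was at the start of the episode below 0.05 m and height (world z) of each of tin_middle_center, tin_right_center below 0.03 m and angle between each of tin_middle_center, tin_right_center's own z axis and vertical below 0.1 rad and linear speed of each of tin_middle, tin_right below 0.03 m/s) or (distance between ball_knob_center and tin_middle_center below 0.06 m and horizontal distance between tin_middle_center and tray_mid below 0.07 m and height (world z) of tin_middle_center between 0.12 and 0.3 m and angle between tin_middle_center's own z axis and vertical below 0.25 rad and linear speed of tin_middle below 0.05 m/s and contact force between tin_middle and the fingers above 1 N and distance of each of tin_left_center, tin_right_center from where it was at the start of the episode below 0.05 m and height (world z) of each of tin_left_center, tin_right_center below 0.03 m and angle between each of tin_left_center, tin_right_center's own z axis and vertical below 0.1 rad and linear speed of each of tin_left, tin_right below 0.03 m/s) or (distance between ball_knob_center and tin_right_center below 0.06 m and horizontal distance between tin_right_center and tray_mid below 0.07 m and height (world z) of tin_right_center between 0.12 and 0.3 m and angle between tin_right_center's own z axis and vertical below 0.25 rad and linear speed of tin_right below 0.05 m/s and contact force between tin_right and the fingers above 1 N and distance of each of tin_left_center, tin_middle_center from where it was at the start of the episode below 0.05 m and height (world z) of each of tin_left_center, tin_middle_center below 0.03 m and angle between each of tin_left_center, tin_middle_center's own z axis and vertical below 0.1 rad and linear speed of each of tin_left, tin_middle below 0.03 m/s))); the arm keeps its last pose, push and grip.
It fails at once if a silent tin is carried over to the tray ((not (distance between ball_knob_center and tin_left_center below 0.06 m) and horizontal distance between tin_left_center and tray_mid below 0.09 m and height (world z) of tin_left_center above 0.06 m) or (not (distance between ball_knob_center and tin_middle_center below 0.06 m) and horizontal distance between tin_middle_center and tray_mid below 0.09 m and height (world z) of tin_middle_center above 0.06 m) or (not (distance between ball_knob_center and tin_right_center below 0.06 m) and horizontal distance between tin_right_center and tray_mid below 0.09 m and height (world z) of tin_right_center above 0.06 m)).
It fails at once if a tin is dropped or thrown from more than 4 cm ((contact force between tin_left and the fingers below 0.05 N and height (world z) of tin_left_center above 0.067 m and linear speed of tin_left above 0.3 m/s) or (contact force between tin_middle and the fingers below 0.05 N and height (world z) of tin_middle_center above 0.067 m and linear speed of tin_middle above 0.3 m/s) or (contact force between tin_right and the fingers below 0.05 N and height (world z) of tin_right_center above 0.067 m and linear speed of tin_right above 0.3 m/s)).
It fails at once if the gouge, the bowl or the polish bottle is pushed more than 4 cm or tipped (distance of any of gouge_mid, bowl, polish from where it was at the start of the episode above 0.04 m or angle between any of bowl, polish's own z axis and vertical above 0.6 rad).
It also fails if it takes over 70 s, if anything falls off the work surface, if the arm or the gripper's body presses on something with over 40 N, if the wrist force passes 120 N, or if a joint passes its speed limit or range.

## Working session

There is one attempt and no reset: what is moved stays moved. The work goes in short steps, Python scripts to look and compute and a tool call to move; the robot and the scene stay as the last step left them, time stands still between calls to the robot, and variables do not carry over. Pictures are saved under pics/ and viewed, at most 10 in all, crops included, and the job is handed in when it is done.

Besides the shell and the picture viewer there is one more tool, called as name(argument=value, ...) on one line, values as JSON. jog_arm: Moves the arm, as the interface text tells. Its arguments: {"type":"object","properties":{"steps":{"type":"array"},"force":{"type":"number"}},"required":["steps"]}

```bash
mkdir -p pics; python3 - <<'E'
from cell import bot,viewer
import cv2,json,numpy as np
s=bot.observe();print({k:np.round(v,3).tolist() for k,v in s.items()})
for n in["top","scene"]:
    c=viewer.read_camera(n);cv2.imwrite(f"pics/{n}1.png",c["pixels"][:,:,::-1]);print(n,c["vfov"],c["cx"],c["cy"],c["xyz"],np.array(c["rotation"]).round(3).tolist())
E
```

```text
{'t': 0.0, 'qpos': [1.102, 0.418, -0.01, 1.614, 0.005, 1.111, -0.053], 'dq': [-0.0, -0.003, 0.002, -0.001, 0.001, -0.0, -0.001], 'joint_efforts': [0.0, -86.446, 0.679, -43.49, 0.019, 0.007, -0.0], 'position': [0.259, -0.568, 0.25], 'ee_rot': [-3.069, -0.667, 0.001], 'contact_force': [-0.81, 0.75, -0.442], 'torque': [0.006, -0.011, -0.005], 'gripper_force': 0.0, 'finger_gap': 0.086}
top 48.30533702019302 283.0579028019477 209.4420030570905 [ 3.13659827e-01 -2.87462235e-04  1.29487131e+00] [-2.12, 2.182, -0.182]
scene 46.69459668499874 263.75683592326885 212.3926411175855 [1.28300681 0.79664849 0.77138486] [-0.88, -2.308, 1.262]
```

View pics/top1.png

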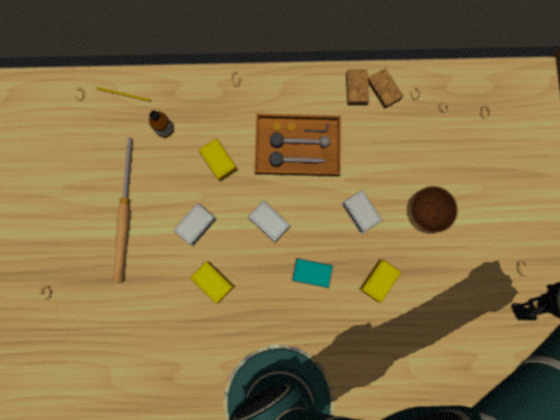

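View pics/scene1.png

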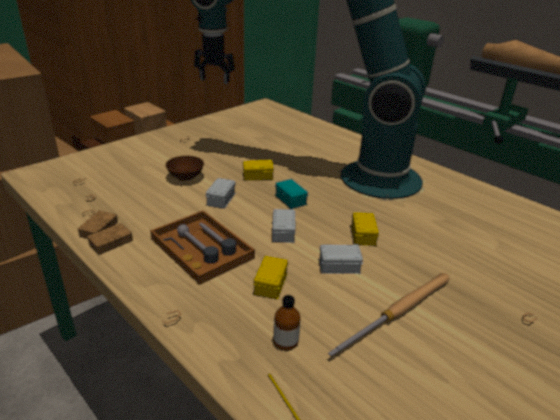

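The top view shows the silver tins at about (195,224), (269,222) and (362,211), the tray at (298,145), the bowl at (433,209), the bottle at (160,122), and yellow and turquoise look-alikes. The scene view shows the same layout.

```bash
cat >h.py <<'E'
import cv2,numpy as np
from scipy.spatial.transform import Rotation as R
from cell import bot,viewer
def ray(c,uv,z):
    f=c["pixels"].shape[0]/2/np.tan(np.radians(c["vfov"]/2))
    d=R.from_rotvec(c["rotation"]).as_matrix()@np.array([(uv[0]-c["cx"])/f,(uv[1]-c["cy"])/f,1]) if np.shape(c["rotation"])==(3,) else np.array(c["rotation"])@np.array([(uv[0]-c["cx"])/f,(uv[1]-c["cy"])/f,1])
    p=np.array(c["xyz"]);return p+d*(z-p[2])/d[2]
def tins(c,z=.048,amin=300):
    hsv=cv2.cvtColor(c["pixels"],cv2.COLOR_RGB2HSV)
    m=cv2.inRange(hsv,(0,0,110),(180,50,255));m=cv2.morphologyEx(m,cv2.MORPH_OPEN,np.ones((3,3)))
    out=[]
    for k in cv2.findContours(m,cv2.RETR_EXTERNAL,cv2.CHAIN_APPROX_NONE)[0]:
        if cv2.contourArea(k)<amin: continue
        w=np.array([ray(c,p[0],z)[:2] for p in k],np.float32)
        (x,y),(a,b),t=cv2.minAreaRect(w*1000)
        if a<b:t+=90
        t=(t+90)%180-90
        out.append((round(x/1000,3),round(y/1000,3),round(max(a,b)),round(min(a,b)),round(np.radians(t),3),k[:,0].mean(0).round().tolist()))
    return out
E
python3 - <<'E'
from h import *
c=viewer.read_camera("top")
for t in tins(c):print(t)
for n,uv,z in[("tray a",(256,115),.03),("b",(340,116),.03),("c",(340,176),.03),("d",(255,175),.03),("bowl",(433,209),.05),("bottle",(155,116),.12)]:print(n,ray(c,uv,z).round(3))
E
```

```text
(0.473, 0.215, 97, 60, np.float64(-0.726), [193.0, 223.0])
(0.473, 0.014, 99, 61, np.float64(0.787), [269.0, 221.0])
(0.494, -0.239, 97, 60, np.float64(0.534), [362.0, 211.0])
tray a [0.777 0.043 0.03 ]
b [ 0.768 -0.194  0.03 ]
c [ 0.595 -0.186  0.03 ]
d [0.604 0.049 0.03 ]
bowl [ 0.493 -0.43   0.05 ]
bottle [0.748 0.303 0.12 ]
```

```bash
cat >>h.py <<'E'
def plan(x,y,yaw):
    s=bot.observe();M=R.from_rotvec(s["ee_rot"]).as_matrix();p=np.array(s["position"])
    d=M.T@(np.array([x,y,p[2]])-p)*100
    cur=np.arctan2(M[1,0],M[0,0]);dy=(cur-yaw+np.pi/2)%np.pi-np.pi/2  # tool z is down: turn = -world yaw change
    print("t",round(s["t"],2),"pos",p.round(4),"yaw",round(cur,3),"Mz",M[:,2].round(3),"| shift cm",d.round(2),"turn",round(dy,3),"q7",round(s["qpos"][6],2),"gap",round(s["finger_gap"],4))
E
python3 -c "
from h import *
plan(.494,-.239,.534)"
```

```text
t 0.15 pos [ 0.2592 -0.5685  0.2498] yaw 0.428 Mz [-0.     0.001 -1.   ] | shift cm [ 3.503e+01 -2.024e+01  1.000e-02] turn -0.106 q7 -0.05 gap 0.0857
```

jog_arm(steps=[[1,3.5,-2.02,0,0],[1,3.5,-2.02,0,0],[1,3.5,-2.02,0,0],[1,3.5,-2.02,0,0],[1,3.5,-2.02,0,0],[1,3.5,-2.02,0,0],[1,3.5,-2.02,0,0],[1,3.5,-2.02,0,0],[1,3.5,-2.02,0,0],[1,3.5,-2.02,0,0],[1,0,0,0,-0.106],[1,0,0,0,0]], force=40)

```text
t: 1.65
position: [0.4939, -0.2395, 0.25]
ee_rot: [-3.03, -0.828, 0.001]
contact_force: [0.0, -0.9, 0.2]
finger_gap: 0.0856
gripper_force: 0.0
```

```bash
python3 -c "
from h import *
plan(.494,-.239,.534)
c=viewer.read_camera('wrist');cv2.imwrite('pics/w1.png',c['pixels'][:,:,::-1])
for t in tins(c,amin=1500):print(t)"
```

```text
t 1.65 pos [ 0.4939 -0.2395  0.25  ] yaw 0.534 Mz [-0.  0. -1.] | shift cm [ 0.04 -0.04  0.  ] turn -0.0 q7 -0.7 gap 0.0856
(0.475, 0.012, 98, 61, np.float64(0.79), [64.0, 80.0])
```

View pics/w1.png

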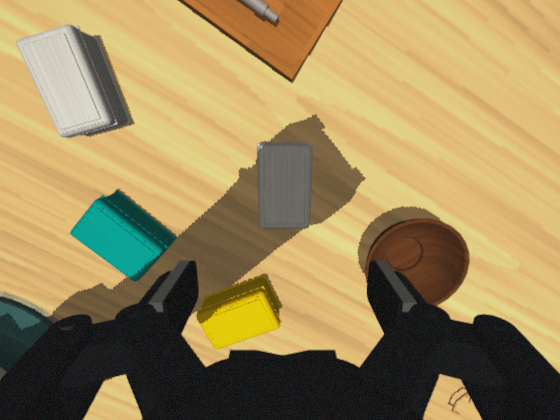

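The tin under the gripper sits at (285,186), upright and centred between the fingers; the bowl is well clear. I'll descend and grip.

jog_arm(steps=[[1,0,0,5,0],[1,0,0,5,0],[1,0,0,5,0],[1,0,0,4,0],[1,0,0,3,0],[1,0,0,0,0],[-1,0,0,0,0],[-1,0,0,0,0],[-1,0,0,0,0],[-1,0,0,0,0],[-1,0,0,0,0],[-1,0,0,0,0]], force=40)

```text
t: 3.2
position: [0.4947, -0.2403, 0.0319]
ee_rot: [3.029, 0.827, 0.003]
contact_force: [-1.3, -1.1, 7.7]
finger_gap: 0.0612
gripper_force: 45.3
```

jog_arm(steps=[[-1,0,0,-2,0],[-1,0,0,-4,0],[-1,0,0,-4,0],[-1,0,0,-4,0],[-1,0,0,-2,0],[-1,0,0,0,0],[-1,0,0,0,0]])

```text
t: 4.08
position: [0.4934, -0.2395, 0.1896]
ee_rot: [-3.03, -0.828, 0.001]
contact_force: [-0.2, 0.2, -3.5]
finger_gap: 0.0615
gripper_force: 45.9
```

```bash
cat >>h.py <<'E'
def listen(n=8):
    J=[]
    for i in range(n):
        s=bot.observe();M=R.from_rotvec(s["ee_rot"]).as_matrix()
        j=np.array(s["joint_efforts"]);J.append(j)
        print(round(s["t"],2),"F",(M.T@np.array(s["contact_force"])).round(1),"T",(M.T@np.array(s["torque"])).round(3),"jump",round(np.abs(j-J[-2]).sum(),2) if i else "", "dq",round(np.abs(s["dq"]).max(),3))
        viewer.read_camera("top")
E
python3 -c "
from h import *
listen(5)"
```

```text
4.08 F [-0.1 -0.2  3.5] T [-0.001 -0.004  0.059] jump  dq 0.015
4.12 F [ 1.5 -0.3  4. ] T [ 0.002  0.018 -0.029] jump 1.31 dq 0.009
4.17 F [0.3 0.4 4. ] T [ 0.042 -0.01   0.038] jump 0.92 dq 0.003
4.22 F [-1.  -0.8  3.6] T [-0.059  0.021  0.019] jump 0.61 dq 0.003
4.28 F [ 1.2 -0.8  3.7] T [-0.025  0.06  -0.012] jump 0.4 dq 0.005
```

jog_arm(steps=[[-1,-6.2,0,0,0],[-1,-6.2,0,0,0],[-1,6.2,0,0,0],[-1,6.2,0,0,0],[-1,-6.2,0,0,0],[-1,-6.2,0,0,0],[-1,6.2,0,0,0],[-1,6.2,0,0,0]])

```text
t: 5.32
position: [0.4944, -0.2404, 0.1904]
ee_rot: [3.032, 0.822, 0.0]
contact_force: [1.3, -2.3, -3.7]
finger_gap: 0.0614
gripper_force: 46.1
```

```bash
python3 -c "
from h import *
listen(16)"
```

```text
5.33 F [-0.1  2.6  3.7] T [-0.084  0.099 -0.018] jump  dq 0.891
5.38 F [ 9.7 -9.   3.9] T [ 0.763  0.693 -0.007] jump 64.49 dq 0.154
5.42 F [-0.7 -0.1  3. ] T [ 0.043 -0.086  0.042] jump 102.6 dq 0.086
5.47 F [-0.6 -0.   4.7] T [-0.014 -0.108  0.005] jump 10.81 dq 0.045
5.53 F [-0.3  0.2  3.5] T [-0.018 -0.027 -0.018] jump 3.05 dq 0.028
5.58 F [-0.5  0.2  5.1] T [ 0.016 -0.068 -0.056] jump 3.07 dq 0.019
5.62 F [ 0.4 -0.4  3.3] T [ 0.004 -0.013 -0.011] jump 2.15 dq 0.01
5.67 F [-0.3  1.1  3.2] T [ 0.027  0.076 -0.009] jump 1.5 dq 0.006
5.72 F [-0.4  0.3  3.8] T [-0.01   0.019 -0.016] jump 1.02 dq 0.004
5.78 F [-0.8 -0.1  4.1] T [-0.024  0.063 -0.055] jump 0.67 dq 0.004
5.83 F [-0.   0.4  3.6] T [-0.04  -0.004  0.017] jump 0.44 dq 0.003
5.88 F [-0.2 -0.5  2.5] T [-0.007  0.031  0.022] jump 0.28 dq 0.003
5.92 F [ 0.6 -0.   4. ] T [ 0.008 -0.037  0.001] jump 0.18 dq 0.004
5.97 F [ 0.7 -0.1  3.6] T [-0.006 -0.028  0.041] jump 0.11 dq 0.003
6.03 F [ 0.3 -0.7  3.2] T [0.008 0.049 0.002] jump 0.07 dq 0.003
6.08 F [0.3 0.8 4.1] T [-0.013  0.047 -0.04 ] jump 0.05 dq 0.002
```

jog_arm(steps=[[-1,-2.5,0,0,0],[-1,-2.5,0,0,0],[-1,-2.5,0,0,0],[-1,-2.5,0,0,0],[-1,-2.5,0,0,0]])

```text
t: 6.75
position: [0.3856, -0.3037, 0.1904]
ee_rot: [3.03, 0.828, 0.0]
contact_force: [0.6, -0.1, -3.1]
finger_gap: 0.0613
gripper_force: 46.1
```

```bash
python3 -c "
from h import *
listen(16)"
```

```text
6.75 F [0.4 0.4 3.1] T [ 0.012 -0.    -0.035] jump  dq 0.413
6.8 F [-4.5  2.9  5. ] T [-0.185 -0.43   0.018] jump 25.73 dq 0.073
6.85 F [ 0.5 -1.1  4.5] T [0.003 0.051 0.021] jump 37.26 dq 0.044
6.9 F [ 0.6 -0.6  3. ] T [-0.     0.064  0.037] jump 3.96 dq 0.025
6.95 F [ 0.3 -0.2  4.1] T [-0.056  0.014 -0.015] jump 1.54 dq 0.015
7.0 F [-0.4  0.2  5.1] T [0.026 0.037 0.023] jump 1.58 dq 0.012
7.05 F [1.  0.9 3.6] T [0.021 0.01  0.006] jump 1.17 dq 0.005
7.1 F [-1.   0.6  4.3] T [ 0.001  0.058 -0.001] jump 0.8 dq 0.003
7.15 F [-0.2 -0.4  4.2] T [ 0.045  0.01  -0.064] jump 0.52 dq 0.004
7.2 F [0.3 0.3 4.4] T [-0.023 -0.015  0.006] jump 0.33 dq 0.004
7.25 F [0.2 0.3 4. ] T [ 0.034 -0.014 -0.054] jump 0.21 dq 0.002
7.3 F [0.3 0.7 4.3] T [-0.058  0.013 -0.029] jump 0.13 dq 0.002
7.35 F [-0.5  0.3  2.9] T [-0.025 -0.007 -0.017] jump 0.07 dq 0.004
7.4 F [-0.2  0.2  3.7] T [ 0.015  0.075 -0.032] jump 0.04 dq 0.002
7.45 F [-0.9 -0.6  3.8] T [-0.04  -0.043 -0.024] jump 0.03 dq 0.003
7.5 F [ 1.  -1.   3.2] T [-0.031 -0.026  0.013] jump 0.02 dq 0.002
```

The right tin is silent: the torque decays smoothly with no knock. I'll stand it back.

jog_arm(steps=[[-1,4.2,0,0,0],[-1,4.2,0,0,0],[-1,4.1,0,0,0],[-1,0,0,0,0],[-1,0,0,4,0],[-1,0,0,4,0],[-1,0,0,4,0],[-1,0,0,2,0],[-1,0,0,1.3,0],[-1,0,0,0.6,0],[-1,0,0,0,0],[-1,0,0,0,0]])

```text
t: 9.05
position: [0.4943, -0.2399, 0.0319]
ee_rot: [3.03, 0.828, 0.001]
contact_force: [0.0, 0.2, -4.2]
finger_gap: 0.0612
gripper_force: 47.0
```

jog_arm(steps=[[0.7,0,0,0,0],[1,0,0,0,0],[1,0,0,0,0],[1,0,0,0,0],[1,0,0,0,0],[1,0,0,-2,0],[1,0,0,-4,0],[1,0,0,-5,0],[1,0,0,-5,0],[1,0,0,-3,0],[1,0,0,0,0]])

```text
t: 10.42
position: [0.4948, -0.2401, 0.2235]
ee_rot: [3.028, 0.828, 0.004]
contact_force: [0.6, -0.2, -1.5]
finger_gap: 0.0855
gripper_force: 0.0
```

```bash
python3 -c "
from h import *
plan(.473,.014,.787)
c=viewer.read_camera('wrist');cv2.imwrite('pics/w2.png',c['pixels'][:,:,::-1])"
```

```text
t 10.43 pos [ 0.4948 -0.2401  0.2235] yaw 0.534 Mz [ 0.003 -0.002 -1.   ] | shift cm [ 11.05 -22.98  -0.05] turn -0.253 q7 -0.72 gap 0.0855
```

View pics/w2.png

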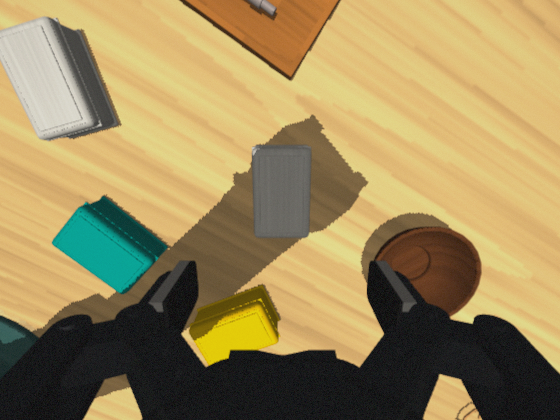

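The right tin stands upright at (282,192), back where it was.

jog_arm(steps=[[1,1.84,-3.83,0,0],[1,1.84,-3.83,0,0],[1,1.84,-3.83,0,0],[1,1.84,-3.83,0,0],[1,1.84,-3.83,0,0],[1,1.84,-3.83,0,0],[1,0,0,0,-0.126],[1,0,0,0,-0.126],[1,0,0,0,0],[1,0,0,0,0]])

```text
t: 11.72
position: [0.4718, 0.0142, 0.2207]
ee_rot: [-2.904, -1.198, 0.001]
contact_force: [-0.0, 0.2, -0.1]
finger_gap: 0.0852
gripper_force: 0.0
```

```bash
python3 -c "
from h import *
c=viewer.read_camera('wrist')
for t in tins(c,amin=1500):print(t)
plan(.473,.014,.787)"
```

```text
(0.473, 0.214, 98, 61, np.float64(-0.717), [128.0, 42.0])
t 11.78 pos [0.4719 0.0142 0.2209] yaw 0.783 Mz [-0.001  0.    -1.   ] | shift cm [ 0.06  0.1  -0.  ] turn -0.004 q7 -0.98 gap 0.0854
```

jog_arm(steps=[[1,0,0,5,0],[1,0,0,5,0],[1,0,0,4,0],[1,0,0,3,0],[1,0,0,2,0],[1,0,0,0,0],[-1,0,0,0,0],[-1,0,0,0,0],[-1,0,0,0,0],[-1,0,0,0,0],[-1,0,0,0,0],[-1,0,0,0,0]], force=40)

```text
t: 13.28
position: [0.4727, 0.0143, 0.0324]
ee_rot: [2.902, 1.202, 0.002]
contact_force: [-1.0, -0.3, 8.0]
finger_gap: 0.0614
gripper_force: 44.4
```

jog_arm(steps=[[-1,0,0,-2,0],[-1,0,0,-4,0],[-1,0,0,-4,0],[-1,0,0,-4,0],[-1,0,0,-2,0],[-1,0,0,0,0],[-1,0,0,0,0],[-1,-2.5,0,0,0],[-1,-2.5,0,0,0],[-1,-2.5,0,0,0],[-1,-2.5,0,0,0],[-1,-2.5,0,0,0]])

```text
t: 14.78
position: [0.3825, -0.0745, 0.1902]
ee_rot: [-2.901, -1.202, 0.002]
contact_force: [0.5, -1.2, -3.5]
finger_gap: 0.0614
gripper_force: 45.9
```

```bash
python3 -c "
from h import *
listen(16)
plan(.473,.014,.787)"
```

```text
14.78 F [-0.6  1.2  3.5] T [ 0.001 -0.087 -0.04 ] jump  dq 0.518
14.82 F [-2.5  1.9  2.4] T [-0.112 -0.25   0.01 ] jump 22.79 dq 0.09
14.88 F [ 0.5 -0.3  3.5] T [-0.002 -0.077  0.023] jump 39.02 dq 0.057
14.93 F [0.4 0.6 2.6] T [-0.037 -0.025  0.012] jump 2.49 dq 0.027
14.97 F [-0.1 -0.1  2.9] T [-0.005 -0.039 -0.008] jump 2.11 dq 0.015
15.03 F [0.4 0.9 3.5] T [-0.    -0.047 -0.026] jump 1.7 dq 0.007
15.07 F [ 0.2 -0.2  4. ] T [ 0.004 -0.015  0.044] jump 1.18 dq 0.005
15.12 F [-0.3  0.4  3.5] T [ 0.008  0.046 -0.01 ] jump 0.8 dq 0.004
15.18 F [ 0.3 -0.2  3.6] T [-0.023  0.015  0.075] jump 0.53 dq 0.004
15.22 F [ 0.5 -0.5  4.7] T [-0.018  0.012  0.003] jump 0.32 dq 0.003
15.28 F [0.5 0.1 2.8] T [-0.003 -0.044 -0.043] jump 0.19 dq 0.004
15.32 F [0.8 0.5 3.5] T [ 0.011 -0.002 -0.015] jump 0.12 dq 0.004
15.38 F [-0.2  0.5  3.6] T [ 0.024 -0.019  0.01 ] jump 0.05 dq 0.003
15.43 F [-0.3 -0.2  3. ] T [-0.037 -0.024  0.023] jump 0.02 dq 0.005
15.47 F [-0.2  0.8  3.3] T [-0.024 -0.002 -0.026] jump 0.02 dq 0.003
15.53 F [-0.3  0.9  4. ] T [-0.031  0.051  0.005] jump 0.03 dq 0.001
t 15.57 pos [ 0.3838 -0.0741  0.1913] yaw 0.786 Mz [ 0.  0. -1.] | shift cm [12.54  0.09  0.  ] turn -0.001 q7 -0.72 gap 0.0614
```

jog_arm(steps=[[-1,6.2,0,0,0],[-1,6.2,0,0,0],[-1,-6.2,0,0,0],[-1,-6.2,0,0,0],[-1,2.5,0,0,0],[-1,2.5,0,0,0],[-1,2.5,0,0,0],[-1,2.5,0,0,0],[-1,2.5,0,0,0]])

```text
t: 16.7
position: [0.4726, 0.0149, 0.1912]
ee_rot: [-2.902, -1.203, 0.0]
contact_force: [0.2, 0.4, -3.3]
finger_gap: 0.0614
gripper_force: 48.7
```

```bash
python3 -c "
from h import *
listen(14)
plan(.473,.014,.787)"
```

```text
16.7 F [ 0.4 -0.2  3.3] T [ 0.003  0.046 -0.005] jump  dq 0.414
16.75 F [ 1.8 -2.7  2.8] T [ 0.268  0.146 -0.017] jump 23.87 dq 0.076
16.8 F [-0.3  0.3  4.4] T [-0.043  0.02   0.008] jump 37.94 dq 0.047
16.85 F [-0.7  0.1  3.2] T [ 0.027 -0.037  0.015] jump 3.23 dq 0.027
16.9 F [0.2 0.3 3.2] T [ 0.009 -0.005 -0.016] jump 1.73 dq 0.014
16.95 F [-1.1  0.2  4.6] T [ 0.037 -0.014 -0.04 ] jump 1.54 dq 0.009
17.0 F [-0.  -0.1  3.3] T [0.023 0.006 0.014] jump 1.11 dq 0.005
17.05 F [-0.  -0.4  3.6] T [ 0.016  0.003 -0.001] jump 0.77 dq 0.003
17.1 F [-0.8  0.6  3.5] T [0.021 0.008 0.027] jump 0.51 dq 0.003
17.15 F [1.2 0.1 3.5] T [-0.031  0.014 -0.007] jump 0.34 dq 0.003
17.2 F [-0.3 -0.   3. ] T [-0.001 -0.024 -0.043] jump 0.22 dq 0.003
17.25 F [-0.6 -0.1  3.7] T [-0.01  -0.025  0.009] jump 0.14 dq 0.003
17.3 F [-1.2  0.1  3.5] T [0.022 0.025 0.044] jump 0.09 dq 0.003
17.35 F [0.2 0.4 3.3] T [ 0.031  0.025 -0.014] jump 0.06 dq 0.004
t 17.4 pos [0.472  0.0142 0.1913] yaw 0.786 Mz [-0. -0. -1.] | shift cm [0.06 0.08 0.  ] turn -0.001 q7 -1.02 gap 0.0616
```

The middle tin is silent as well. I'll put it back and move on to the left tin, which I'll also test by shaking.

jog_arm(steps=[[-1,0,0,4,0],[-1,0,0,4,0],[-1,0,0,4,0],[-1,0,0,2,0],[-1,0,0,1.3,0],[-1,0,0,0.6,0],[-1,0,0,0,0],[-1,0,0,0,0],[0.7,0,0,0,0],[1,0,0,0,0],[1,0,0,0,0],[1,0,0,0,0]])

```text
t: 18.9
position: [0.4721, 0.0144, 0.0323]
ee_rot: [-2.902, -1.203, -0.0]
contact_force: [-0.2, -0.0, -0.8]
finger_gap: 0.085
gripper_force: 0.0
```

jog_arm(steps=[[1,0,0,0,0],[1,0,0,-3,0],[1,0,0,-5,0],[1,0,0,-5,0],[1,0,0,-5,0],[1,0,0,-1,0],[1,2.85,-2.83,0,0],[1,2.85,-2.83,0,0],[1,2.85,-2.83,0,0],[1,2.85,-2.83,0,0],[1,2.85,-2.83,0,0],[1,0,0,0,0]])

```text
t: 20.4
position: [0.4717, 0.218, 0.2214]
ee_rot: [-2.898, -1.208, 0.002]
contact_force: [0.6, -0.8, 0.2]
finger_gap: 0.0857
gripper_force: 0.0
```

jog_arm(steps=[[1,0,0,0,0.18],[1,0,0,0,0.18],[1,0,0,0,0.18],[1,0,0,0,0.18],[1,0,0,0,0.18],[1,0,0,0,0.18],[1,0,0,0,0.18],[1,0,0,0,0.18],[1,0,0,0,0.06],[1,0,0,0,0]])

```text
t: 21.65
position: [0.4723, 0.2151, 0.2217]
ee_rot: [2.943, -1.096, 0.0]
contact_force: [0.2, 0.7, 0.4]
finger_gap: 0.0853
gripper_force: 0.0
```

```bash
python3 -c "
from h import *
c=viewer.read_camera('wrist');cv2.imwrite('pics/w3.png',c['pixels'][:,:,::-1])
for t in tins(c,amin=1500):print(t)
for t in tins(viewer.read_camera('top')):print(t)
plan(.473,.215,-.72)"
```

```text
(0.474, 0.019, 98, 62, np.float64(0.785), [442.0, 57.0])
(0.471, 0.016, 99, 61, np.float64(0.783), [268.0, 221.0])
(0.492, -0.237, 97, 61, np.float64(0.534), [362.0, 211.0])
t 21.75 pos [0.4722 0.2156 0.2219] yaw -0.711 Mz [-0.001 -0.    -1.   ] | shift cm [ 0.1  -0.01 -0.  ] turn 0.009 q7 -2.82 gap 0.0858
```

View pics/w3.png

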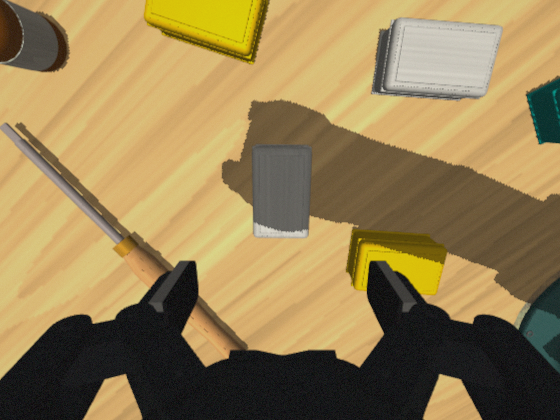

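The left tin is centred at (282,192). Joint 7 is at its limit, though, so I'll turn back half a turn, which gives the same grasp.

jog_arm(steps=[[1,0,0,0,-0.18],[1,0,0,0,-0.18],[1,0,0,0,-0.18],[1,0,0,0,-0.18],[1,0,0,0,-0.18],[1,0,0,0,-0.18],[1,0,0,0,-0.18],[1,0,0,0,-0.18],[1,0,0,0,-0.18]])

```text
t: 22.88
position: [0.4727, 0.2148, 0.2222]
ee_rot: [-2.819, -1.385, 0.0]
contact_force: [0.9, -0.5, -0.6]
finger_gap: 0.0854
gripper_force: 0.0
```

jog_arm(steps=[[1,0,0,0,-0.18],[1,0,0,0,-0.18],[1,0,0,0,-0.18],[1,0,0,0,-0.18],[1,0,0,0,-0.18],[1,0,0,0,-0.18],[1,0,0,0,-0.18],[1,0,0,0,-0.18],[1,0,0,0,0],[1,0,0,0,0]])

```text
t: 24.12
position: [0.4728, 0.2148, 0.2223]
ee_rot: [-1.223, -2.894, -0.0]
contact_force: [-0.5, 0.8, 0.2]
finger_gap: 0.0852
gripper_force: 0.0
```

```bash
python3 -c "
from h import *
plan(.473,.215,-.72)"
```

```text
t 24.12 pos [0.4728 0.2148 0.2223] yaw 2.342 Mz [-0.  0. -1.] | shift cm [0.   0.03 0.  ] turn -0.08 q7 0.07 gap 0.0852
```

jog_arm(steps=[[1,0,0,0,-0.08],[1,0,0,5,0],[1,0,0,5,0],[1,0,0,4,0],[1,0,0,3,0],[1,0,0,2.1,0],[1,0,0,0,0],[-1,0,0,0,0],[-1,0,0,0,0],[-1,0,0,0,0],[-1,0,0,0,0],[-1,0,0,0,0]], force=40)

```text
t: 25.62
position: [0.4733, 0.2154, 0.0325]
ee_rot: [1.1, 2.941, 0.002]
contact_force: [-1.3, 1.5, 6.2]
finger_gap: 0.0614
gripper_force: 43.8
```

jog_arm(steps=[[-1,0,0,-2,0],[-1,0,0,-4,0],[-1,0,0,-4,0],[-1,0,0,-4,0],[-1,0,0,-2,0],[-1,0,0,0,0],[-1,0,0,0,0],[-1,-2.5,0,0,0],[-1,-2.5,0,0,0],[-1,-2.5,0,0,0],[-1,-2.5,0,0,0],[-1,-2.5,0,0,0]])

```text
t: 27.12
position: [0.5677, 0.1323, 0.1907]
ee_rot: [-1.099, -2.942, 0.001]
contact_force: [0.3, 0.1, -4.0]
finger_gap: 0.0613
gripper_force: 46.4
```

```bash
python3 -c "
from h import *
listen(16)
plan(.686,-.072,2.42)"
```

```text
27.12 F [-0.2  0.2  4. ] T [-0.04   0.012 -0.011] jump  dq 0.292
27.18 F [-4.2 -3.6  4.4] T [ 0.252 -0.388 -0.048] jump 33.66 dq 0.05
27.23 F [-0.3 -0.5  3.9] T [ 0.047 -0.007  0.015] jump 41.14 dq 0.037
27.27 F [0.1 0.3 4.2] T [-0.029  0.067 -0.061] jump 6.39 dq 0.024
27.32 F [0.9 0.3 3.8] T [-0.013  0.038  0.033] jump 1.12 dq 0.015
27.38 F [-0.6  0.4  4.1] T [-0.009  0.018 -0.046] jump 1.59 dq 0.008
27.43 F [-0.5  1.   2.8] T [-0.004  0.056 -0.006] jump 1.33 dq 0.006
27.48 F [-0.  -0.2  4.1] T [-0.035  0.024 -0.045] jump 0.96 dq 0.003
27.52 F [0.5 0.4 3.9] T [-0.003 -0.037  0.012] jump 0.65 dq 0.003
27.57 F [-0.2 -0.5  2.6] T [-0.009 -0.001  0.034] jump 0.42 dq 0.002
27.62 F [ 0.3 -0.2  4.3] T [0.047 0.039 0.049] jump 0.26 dq 0.002
27.68 F [-0.4  0.3  4. ] T [ 0.002 -0.01  -0.052] jump 0.17 dq 0.001
27.73 F [-0.   0.6  4.3] T [-0.029  0.018 -0.038] jump 0.09 dq 0.002
27.77 F [-0.8 -0.4  4. ] T [-0.022 -0.008 -0.008] jump 0.06 dq 0.002
27.82 F [-1.4 -0.   4.1] T [-0.04  -0.001  0.023] jump 0.04 dq 0.002
27.88 F [-0.4 -0.3  4.3] T [-0.016 -0.025  0.016] jump 0.03 dq 0.001
t 27.93 pos [0.567  0.1332 0.1913] yaw 2.426 Mz [-0. -0. -1.] | shift cm [-22.44  -7.69  -0.  ] turn 0.006 q7 0.31 gap 0.0616
```

No knock yet, but my tip-free shake was slow. I'll shake faster and listen to individual joints, including the static shift of the ball.

```bash
cat >>h.py <<'E'
def listen2(n=16):
    J=[];T=[]
    for i in range(n):
        s=bot.observe();M=R.from_rotvec(s["ee_rot"]).as_matrix()
        J.append(s["joint_efforts"]);T.append(s["t"]);F=M.T@np.array(s["contact_force"]);Q=M.T@np.array(s["torque"])
        if i:print(round(T[-1],2),"Fxy",F[:2].round(1),"Ty",Q[1].round(2),"dJ",np.diff(J,axis=0)[-1].round(2))
        viewer.read_camera("top")
    print("J end",np.mean(J[-3:],axis=0).round(3))
E

```

jog_arm(steps=[[-1,6.2,0,0,0],[-1,6.2,0,0,0],[-1,-6.2,0,0,0],[-1,-6.2,0,0,0],[-1,6.2,0,0,0],[-1,6.2,0,0,0]])

```text
t: 28.68
position: [0.4726, 0.215, 0.191]
ee_rot: [-1.103, -2.941, -0.001]
contact_force: [0.9, 2.4, -3.5]
finger_gap: 0.0614
gripper_force: 46.4
```

```bash
python3 -c "
from h import *
listen2()"
```

```text
28.73 Fxy [15.1  4.4] Ty 1.13 dJ [ 17.44   8.09  21.89 -13.35   3.18  -1.47  -0.77]
28.77 Fxy [-1.2  0.7] Ty -0.12 dJ [-33.18 -16.05 -29.62  18.91  -4.62   0.12  -4.26]
28.82 Fxy [-0.9  0.2] Ty -0.06 dJ [-2.19 -0.8  -2.49 -0.65 -0.13  0.27  1.36]
28.88 Fxy [-1.3 -0.1] Ty -0.05 dJ [ 0.89  0.05  0.99 -0.97  0.31  0.06  0.52]
28.93 Fxy [-0.7 -0.1] Ty -0.03 dJ [ 0.95  0.19  0.96 -0.66  0.2   0.02  0.2 ]
28.98 Fxy [-0.7  0.2] Ty -0.02 dJ [ 0.77  0.25  0.7  -0.41  0.1   0.01  0.07]
29.02 Fxy [-1.2  0.1] Ty -0.04 dJ [ 0.57  0.24  0.46 -0.24  0.05  0.01  0.03]
29.07 Fxy [-0.2 -0.7] Ty 0.01 dJ [ 0.4   0.21  0.29 -0.13  0.02  0.    0.01]
29.12 Fxy [-0.5  0.2] Ty -0.03 dJ [ 0.27  0.17  0.17 -0.07  0.01  0.    0.  ]
29.18 Fxy [-0.4  0.9] Ty 0.02 dJ [ 0.18  0.13  0.1  -0.03  0.    0.   -0.  ]
29.23 Fxy [-0.6 -0.3] Ty 0.03 dJ [ 0.11  0.1   0.05 -0.01  0.    0.   -0.  ]
29.27 Fxy [0.3 0.8] Ty 0.07 dJ [ 0.06  0.07  0.02  0.    0.    0.   -0.  ]
29.32 Fxy [-1.2  0.4] Ty -0.01 dJ [ 0.03  0.04  0.    0.   -0.   -0.   -0.  ]
29.38 Fxy [0.6 0.5] Ty 0.01 dJ [ 0.01  0.03 -0.01  0.01 -0.   -0.   -0.  ]
29.43 Fxy [0.5 0. ] Ty -0.06 dJ [-0.    0.01 -0.01  0.01 -0.   -0.   -0.  ]
J end [ 1.0100e-01 -6.8660e+01 -1.0260e+01 -3.9385e+01  2.0000e-02  4.0000e-03
  3.0000e-03]
```

jog_arm(steps=[[-1,-6.2,0,0,0],[-1,-6.2,0,0,0],[-1,3,0,0,0],[-1,3,0,0,0],[-1,3.4,0,0,0],[-1,3,0,0,0]])

```text
t: 30.22
position: [0.4725, 0.2153, 0.1913]
ee_rot: [-1.099, -2.943, -0.0]
contact_force: [0.2, -0.4, -4.5]
finger_gap: 0.0615
gripper_force: 46.5
```

```bash
python3 -c "
from h import *
listen2()"
```

```text
30.27 Fxy [6.9 2. ] Ty 0.51 dJ [10.35  4.38 12.23 -6.07  1.72 -0.54 -0.28]
30.32 Fxy [-0.9 -0.3] Ty -0.03 dJ [-14.97  -6.76 -13.53   8.18  -2.11   0.05  -1.97]
30.38 Fxy [-1.2  0.5] Ty -0.03 dJ [-1.93 -0.91 -1.87  0.1  -0.18  0.09  0.52]
30.43 Fxy [-1.  -0.4] Ty -0.07 dJ [ 0.42  0.05  0.43 -0.49  0.15  0.03  0.3 ]
30.48 Fxy [-0.7  0.2] Ty 0.01 dJ [ 0.65  0.19  0.61 -0.4   0.12  0.01  0.13]
30.52 Fxy [-0.3 -0.7] Ty 0.0 dJ [ 0.54  0.21  0.46 -0.25  0.06  0.01  0.05]
30.57 Fxy [-1.  -0.8] Ty 0.01 dJ [ 0.4   0.19  0.3  -0.14  0.03  0.    0.02]
30.62 Fxy [ 0.5 -0.2] Ty 0.04 dJ [ 0.27  0.16  0.18 -0.07  0.01  0.    0.  ]
30.68 Fxy [-0.3 -0.3] Ty -0.01 dJ [ 0.18  0.12  0.1  -0.04  0.01  0.   -0.  ]
30.73 Fxy [0.1 0.1] Ty -0.02 dJ [ 0.11  0.09  0.05 -0.01  0.    0.   -0.  ]
30.77 Fxy [-0.6  0.2] Ty -0.05 dJ [ 0.06  0.06  0.02 -0.    0.    0.   -0.  ]
30.82 Fxy [ 0.5 -0.4] Ty -0.02 dJ [ 0.03  0.04  0.    0.   -0.   -0.   -0.  ]
30.88 Fxy [-0.6 -0.2] Ty -0.01 dJ [ 0.01  0.02 -0.    0.01 -0.   -0.   -0.  ]
30.93 Fxy [-0.3  0.5] Ty -0.06 dJ [-0.    0.01 -0.01  0.01 -0.   -0.   -0.  ]
30.98 Fxy [-0.6 -0.5] Ty -0.03 dJ [-0.01  0.   -0.01  0.01 -0.   -0.   -0.  ]
J end [ 9.0000e-02 -6.8663e+01 -1.0241e+01 -3.9382e+01  2.0000e-02  4.0000e-03
  3.0000e-03]
```

jog_arm(steps=[[-1,-3,0,0,0],[-1,-3,0,0,0],[-1,-3,0,0,0],[-1,-3,0,0,0],[-1,0,0,0,0]])

```text
t: 31.65
position: [0.5653, 0.1338, 0.1909]
ee_rot: [-1.104, -2.941, 0.001]
contact_force: [-1.2, -0.4, -4.1]
finger_gap: 0.0611
gripper_force: 46.4
```

```bash
python3 -c "
from h import *
print(bot.observe()['t'],bot.observe()['t'])
listen2(8);print(bot.observe()['t'])"
```

```text
31.65 31.65
31.7 Fxy [0.3 0.3] Ty 0.04 dJ [ 0.54  0.26  0.43  0.44 -0.05 -0.06 -0.37]
31.75 Fxy [-0.2 -0.5] Ty 0.04 dJ [-0.55 -0.05 -0.52  0.56 -0.14 -0.02 -0.16]
31.8 Fxy [0.7 0.4] Ty 0.06 dJ [-0.64 -0.18 -0.55  0.39 -0.1  -0.01 -0.07]
31.85 Fxy [-0.3 -0.3] Ty 0.03 dJ [-0.49 -0.2  -0.39  0.24 -0.05 -0.   -0.02]
31.9 Fxy [0.4 0.4] Ty 0.0 dJ [-0.35 -0.18 -0.25  0.13 -0.02 -0.   -0.01]
31.95 Fxy [-0.6  0.3] Ty -0.02 dJ [-0.23 -0.15 -0.15  0.06 -0.01 -0.   -0.  ]
32.0 Fxy [0.8 0.8] Ty -0.05 dJ [-0.14 -0.12 -0.08  0.03 -0.   -0.    0.  ]
J end [ 2.2900e-01 -8.0971e+01 -1.2218e+01 -4.0362e+01  1.7000e-02  3.0000e-03
 -7.0000e-03]
32.05
```

jog_arm(steps=[[-1,3,0,0,0],[-1,3,0,0,0],[-1,3,0,0,0],[-1,3,0,0,0],[-1,0,0,0,0],[-1,0,0,0,0]])

```text
t: 32.8
position: [0.4738, 0.2142, 0.1914]
ee_rot: [1.099, 2.942, -0.0]
contact_force: [0.7, -0.4, -2.7]
finger_gap: 0.0614
gripper_force: 46.4
```

```bash
python3 -c "
from h import *
listen2(7)"
```

```text
32.85 Fxy [-0.1 -0.3] Ty -0.02 dJ [ 0.52  0.18  0.44 -0.24  0.06  0.01  0.05]
32.9 Fxy [-0.9  0.4] Ty 0.01 dJ [ 0.38  0.17  0.29 -0.14  0.03  0.    0.02]
32.95 Fxy [ 0.4 -0.7] Ty -0.0 dJ [ 0.26  0.15  0.18 -0.08  0.01  0.    0.  ]
33.0 Fxy [ 0.6 -0.5] Ty 0.02 dJ [ 0.18  0.12  0.1  -0.03  0.01  0.   -0.  ]
33.05 Fxy [0.5 0. ] Ty 0.02 dJ [ 0.11  0.09  0.06 -0.01  0.    0.   -0.  ]
33.1 Fxy [1.  0.7] Ty -0.03 dJ [ 0.07  0.06  0.03 -0.    0.    0.   -0.  ]
J end [-5.6000e-02 -6.8837e+01 -1.0268e+01 -3.9391e+01  2.0000e-02  4.0000e-03
  8.0000e-03]
```

No knock from the left tin, but the stop forces tell: scaled by weight, the middle tin's deceleration force was about 0.65 of the other two's, as a free-rolling ball would make it. I'll put the left tin back and re-test the middle one.

jog_arm(steps=[[-1,0,0,4,0],[-1,0,0,4,0],[-1,0,0,4,0],[-1,0,0,2,0],[-1,0,0,1.3,0],[-1,0,0,0.6,0],[-1,0,0,0,0],[-1,0,0,0,0],[0.7,0,0,0,0],[1,0,0,0,0],[1,0,0,0,0],[1,0,0,0,0]])

```text
t: 34.65
position: [0.4735, 0.2145, 0.0323]
ee_rot: [-1.1, -2.943, -0.0]
contact_force: [-0.2, -0.6, 0.3]
finger_gap: 0.0854
gripper_force: 0.0
```

jog_arm(steps=[[1,0,0,0,0],[1,0,0,-3,0],[1,0,0,-5,0],[1,0,0,-5,0],[1,0,0,-5,0],[1,0,0,-1,0],[1,0,0,0,0.18],[1,0,0,0,0.18],[1,0,0,0,0.18],[1,0,0,0,0.18],[1,0,0,0,0.18],[1,0,0,0,0.18]])

```text
t: 36.15
position: [0.4731, 0.2143, 0.2214]
ee_rot: [-2.462, -1.951, 0.002]
contact_force: [0.5, -0.1, 0.2]
finger_gap: 0.085
gripper_force: 0.0
```

jog_arm(steps=[[1,0,0,0,0.18],[1,0,0,0,0.18],[1,0,0,0,0.18],[1,0,0,0,0]])

```text
t: 36.65
position: [0.4731, 0.2144, 0.2215]
ee_rot: [2.889, 1.234, -0.002]
contact_force: [0.9, 0.5, 0.2]
finger_gap: 0.0853
gripper_force: 0.0
```

```bash
python3 -c "
from h import *
plan(.472,.015,.785)
for t in tins(viewer.read_camera('top')):print(t)"
```

```text
t 36.65 pos [0.4731 0.2144 0.2215] yaw 0.808 Mz [-0.001 -0.001 -1.   ] | shift cm [-1.449e+01  1.371e+01  1.000e-02] turn 0.023 q7 -1.37 gap 0.0853
(0.472, 0.016, 99, 61, np.float64(0.787), [268.0, 222.0])
(0.492, -0.237, 97, 61, np.float64(0.534), [362.0, 211.0])
```

jog_arm(steps=[[1,-3.62,3.43,0,0],[1,-3.62,3.43,0,0],[1,-3.62,3.43,0,0],[1,-3.62,3.43,0,0.023],[1,0,0,0,0],[1,0,0,5,0],[1,0,0,5,0],[1,0,0,4,0],[1,0,0,3,0],[1,0,0,2,0],[1,0,0,0,0],[-1,0,0,0,0]], force=45)

```text
t: 38.2
position: [0.4726, 0.0154, 0.0329]
ee_rot: [-2.902, -1.202, -0.001]
contact_force: [-0.8, 0.2, 0.4]
finger_gap: 0.0695
gripper_force: 0.0
```

jog_arm(steps=[[-1,0,0,0,0],[-1,0,0,0,0],[-1,0,0,0,0],[-1,0,0,0,0],[-1,0,0,0,0],[-1,0,0,-2,0],[-1,0,0,-4,0],[-1,0,0,-4,0],[-1,0,0,-4,0],[-1,0,0,-2,0],[-1,0,0,0,0],[-1,0,0,0,0]])

```text
t: 39.7
position: [0.4718, 0.0149, 0.1916]
ee_rot: [-2.903, -1.2, 0.001]
contact_force: [0.3, -0.5, -3.2]
finger_gap: 0.0609
gripper_force: 51.3
```

jog_arm(steps=[[-1,-6.2,0,0,0],[-1,-6.2,0,0,0],[-1,6.2,0,0,0],[-1,6.2,0,0,0],[-1,-6.2,0,0,0],[-1,-6.2,0,0,0],[-1,6.2,0,0,0],[-1,6.2,0,0,0]])

```text
t: 40.7
position: [0.4727, 0.0149, 0.1916]
ee_rot: [2.905, 1.195, -0.001]
contact_force: [1.0, -1.5, -3.0]
finger_gap: 0.0614
gripper_force: 55.6
```

```bash
python3 -c "
from h import *
listen2(11)"
```

```text
40.75 Fxy [ 5.9 -7.7] Ty 0.47 dJ [15.78 -6.53 19.55 12.57  2.53  3.67 -0.78]
40.8 Fxy [-1.2  1. ] Ty -0.04 dJ [-27.12  21.06 -21.67 -25.98  -0.42  -3.22  -5.44]
40.85 Fxy [-1.2  0.2] Ty -0.01 dJ [-0.07 -2.54 -0.74 -0.05 -0.69 -0.37  1.76]
40.9 Fxy [-0.2 -0.3] Ty -0.09 dJ [ 0.62 -0.24  0.74  1.43 -0.08  0.12  0.68]
40.95 Fxy [ 0.2 -0.3] Ty -0.08 dJ [ 0.59  0.5   0.61  0.83 -0.05 -0.03  0.27]
41.0 Fxy [-0.1  0.2] Ty -0.03 dJ [ 0.52 -0.06  0.47  0.65  0.01  0.06  0.1 ]
41.05 Fxy [-0.3  0.3] Ty -0.09 dJ [ 0.43 -0.13  0.34  0.4   0.02  0.04  0.04]
41.1 Fxy [-0.8  0. ] Ty 0.01 dJ [ 0.32 -0.18  0.21  0.2   0.01  0.02  0.01]
41.15 Fxy [-0.2  0.4] Ty -0.05 dJ [ 0.22 -0.19  0.12  0.08  0.01  0.01  0.  ]
41.2 Fxy [-0.  -0.3] Ty -0.1 dJ [ 0.15 -0.18  0.06  0.02  0.    0.   -0.  ]
J end [-2.9100e-01 -6.1043e+01 -3.2760e+00 -3.8820e+01  5.0000e-03 -4.5000e-02
  1.1000e-02]
```

A bump at 40.95 in joints 2, 4 and 6, and a static Ty of about -0.06 that the other tins lacked, both suggest the ball. I'll confirm by running it to the other end.

jog_arm(steps=[[-1,-4,0,0,0],[-1,-4,0,0,0],[-1,-4,0,0,0]])

```text
t: 41.62
position: [0.3861, -0.0706, 0.1924]
ee_rot: [2.904, 1.199, 0.0]
contact_force: [1.8, -1.1, -3.4]
finger_gap: 0.0616
gripper_force: 55.6
```

```bash
python3 -c "
from h import *
listen2(14)"
```

```text
41.67 Fxy [-4.7  2.3] Ty -0.37 dJ [ -5.76   5.5   -9.63 -11.88  -1.43  -2.22   0.66]
41.73 Fxy [-0.2 -0.5] Ty 0.02 dJ [ 15.43 -12.05  14.09  15.1    0.73   1.94   3.93]
41.77 Fxy [0.7 0.4] Ty -0.04 dJ [-0.2   0.42 -0.02  0.62  0.28  0.23 -1.04]
41.83 Fxy [1. 0.] Ty 0.04 dJ [-0.43  0.11 -0.48 -0.71  0.05 -0.07 -0.54]
41.88 Fxy [ 0.  -0.2] Ty 0.05 dJ [-0.46  0.12 -0.44 -0.63  0.   -0.06 -0.23]
41.92 Fxy [-0.2 -0. ] Ty 0.06 dJ [-0.38  0.16 -0.31 -0.42 -0.   -0.03 -0.09]
41.98 Fxy [-0.3  0. ] Ty 0.06 dJ [-0.3   0.17 -0.2  -0.24 -0.   -0.01 -0.03]
42.02 Fxy [1.  0.7] Ty -0.01 dJ [-0.23  0.17 -0.13 -0.13 -0.   -0.   -0.01]
42.08 Fxy [-0.5  0.2] Ty 0.07 dJ [-0.17  0.15 -0.08 -0.06 -0.    0.   -0.  ]
42.12 Fxy [-0.1 -1. ] Ty 0.01 dJ [-0.12  0.12 -0.04 -0.03 -0.    0.    0.  ]
42.17 Fxy [-0.3 -0. ] Ty 0.09 dJ [-0.08  0.1  -0.02 -0.   -0.    0.    0.  ]
42.23 Fxy [-0.4 -0.2] Ty 0.05 dJ [-0.05  0.07 -0.01  0.01 -0.    0.    0.  ]
42.27 Fxy [-0.6 -0.1] Ty 0.06 dJ [-0.02  0.05  0.01  0.02  0.    0.    0.  ]
J end [-3.0000e-02 -4.5946e+01 -8.9800e-01 -3.7967e+01  4.0000e-02  1.0000e-02
 -7.0000e-03]
```

Ty has flipped to about +0.05, so the ball shifted and the middle tin holds it. I'll carry it to the tray.

jog_arm(steps=[[-1,1.5,1.5,0,0],[-1,2.5,2.5,0,0],[-1,3,3,0,0],[-1,3,3,0,0],[-1,3,3,0,0],[-1,3,3,0,0],[-1,2.5,2.5,0,0],[-1,1.7,1.7,0,0],[-1,1,1,0,0],[-1,0,0,0,0],[-1,0,0,0,0],[-1,0,0,0,0]])

```text
t: 43.82
position: [0.6866, -0.0703, 0.1924]
ee_rot: [2.904, 1.199, -0.0]
contact_force: [-0.6, -0.6, -2.9]
finger_gap: 0.0613
gripper_force: 55.6
```

jog_arm(steps=[[-1,0,0,0,0],[-1,0,0,0,0],[-1,0,0,0,0],[-1,0,0,0,0],[-1,0,0,0,0],[-1,0,0,0,0]])

```text
t: 44.58
position: [0.6871, -0.0702, 0.1922]
ee_rot: [-2.903, -1.2, 0.0]
contact_force: [-0.2, 1.0, -2.7]
finger_gap: 0.0614
gripper_force: 55.6
```

```bash
python3 -c "
from h import *
plan(.686,-.072,.785)
c=viewer.read_camera('scene');cv2.imwrite('pics/s2.png',c['pixels'][:,:,::-1])"
```

```text
t 44.58 pos [ 0.6871 -0.0702  0.1922] yaw 0.784 Mz [-0.  0. -1.] | shift cm [-0.2   0.05  0.  ] turn -0.001 q7 -0.85 gap 0.0614
```

View pics/s2.png

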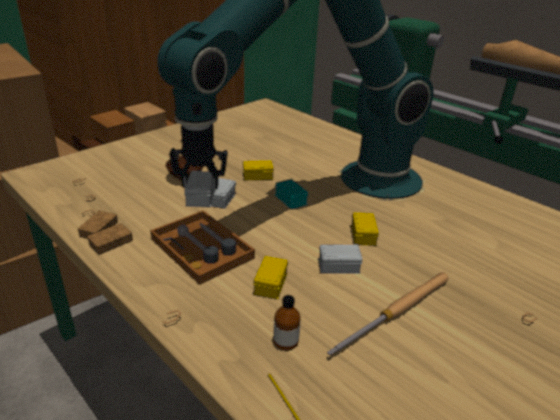

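The tin hangs level above the tray at (200,188). The left tin at (340,259) and the right at (222,193) both stand upright, and the bystanders look untouched. Handing in.

```bash
python3 -c "
from cell import job_done
print(job_done())"
```

```text
the job is handed in; nothing more can be done
None
```

I found the loose ball in the middle tin and handed the job in with that tin held level over the middle of the tray, about 19 cm up; I never caught a clean knock, and went by its lighter stopping force and a wrist moment that flipped sign when the ball ran to the other end.

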